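Open the service panel of the desk label printer

ROBOT

A 6-joint arm with a two-finger parallel gripper is mounted at the origin on the work surface. World frame = base frame: x ahead of the robot, y to its left, z up, the work surface at z = 0. Lengths are in m, angles in degrees, forces in N, time in s.
With the tool pointing down it reaches from about 0.325 to 0.775 m from the base axis. Payload 5.5 kg.
Tool frame: the origin (TCP) lies on the mounting face of the last link; the fingertips stand 182 mm ahead of it and the grasp point (between the pads) lies 163 mm ahead of it (arm.grip_depth is the z of the grasp point in the tool frame, in m); z points along the fingers, y is the line along which they close (so a half turn about z gives the same grasp; the last joint's range is limited). The gripper opens to 88 mm and grips with 3 to 60 N. Pads are 20 mm wide; open, the fingers measure 115 mm over their backs; the gripper's body (75 mm by 178 mm) begins 61 mm behind the grasp point.
Start: joints at [64.532, 5.22, 70.514, -0, 104.267, -3.249], TCP at [0.227, 0.555, 0.405] pointing down, gripper open.
Joint ranges: [-164.24, 164.24], [-49.07, 125.15], [9.68, 141.18], [-86.29, 266.29], [3.28, 154.24], [-151.56, 151.56]. Speed limits (degrees/s): [147.25, 147.25, 172.46, 180, 180, 180].

INTERFACE

Orientations are given as a 3x3 rotation matrix whose columns are the frame's x, y, z axes.
In Python, from workcell import arm gives the robot as it stands. The module is installed in compiled form; this text tells all that it offers.
- The arm moves only by the shell command python3 -m creep 'ROWS' [OPENING]. ROWS is JSON, one flat list of numbers, 4 for each row, row after row: the shift along the tool's x, y, z in units of 60 mm (1.0 is 60 mm), then the turn about the tool's z in units of 8 degrees (1.0 is 8 degrees). A call has exactly 8 rows; each row shifts and turns the commanded pose from where the row before left it, along the tool's axes as they then stand; what a row does not reach is not made up. A row lasts 1/8 s, in which the tool goes at most 62.5 mm and 10.7 degrees, less where a joint would pass 70% of its speed; a pose out of reach is approached as far as the arm can. A call is refused whole if a number of a shift passes 1 or a number of a turn 1, either way. A call with a gripper value outside its range is refused whole. OPENING is the finger opening in mm, from 0 to 87.8, set as the call begins (- or left out, the last holds). The fingers move at their own pace and stop on an object; the grip force is fixed at half the most. Time passes only in rows, so rows that do not move let the fingers close, or fill a call up. It gives the time, the measured TCP pose, the force, the opening and the grip force at its end, in the units of the state.
- arm.observe(): the state, without advancing time (a new reading comes with each control period).
- arm.snapshot(name): name is "side" or "top" or "wrist"; returns the picture (420x560x3 uint8, red, green, blue); there is no depth.
- arm.camera_info(name): a dict with "mtx" (3x3 intrinsics, pixels), "cam_to_world" (4x4, takes a point from camera to world coordinates); the wrist camera has in their place "tool_from_camera" (4x4, takes a point from camera to tool coordinates, whose origin is the TCP and whose axes are the flange's). Camera axes: x right, y up, looking along -z (the intrinsics and any distortion apply to the point x, -y, -z); pixel columns grow to the right and rows downward; lengths in m; the calibration is good to about 2 mm. A picture is of the moment at which its call begins: read the wrist's pose just before it. camera_info takes no time and is no camera call.
- arm.close_job(): hands the job in; it is judged then, once.
The state is a dict: "time_s": time; "joints": joint angles; "dq": joint speeds; "joint_efforts": joint torques, N m; "tool_pos": TCP position; "tool_rot": TCP orientation; "wrist_force": force on the tool from outside, world axes, zero at the start; "ft_torque": the same for the moment, N m; "gripper_width": finger opening in m; "finger_force": force on a finger pad.
Only numpy, scipy, OpenCV 4.12 (cv2) and the standard library are available. Lean on these libraries where they do the work, as an engineer would, in place of code of your own. Each camera call takes 0.05 s, during which the arm holds its last target. There are 200 camera calls.

TASK

Use the screwdriver to turn both slotted fasteners on the label printer's sloping service panel a quarter turn counter-clockwise to their open stops, then put the screwdriver back in its wooden stand. Then lift the blue panel off by its black fin and lay it flat, fin up, on the middle of the blue mat. Turn the fasteners only with the screwdriver, and leave the label roll, the jar and the stapler where they are.

Things in the scene. Friction and masses are not known exactly. Their poses are not given: they have to be found in the camera images.
- printer: Grey label printer, fixed, 200 (x) x 236 (y) x 125 mm tall; origin at the middle of its underside, front to -x. Its front half slopes 30 degrees from level, rising to +x, and carries the panel: the seat (middle of the panel underside) is at (-40, 0, 96.2) mm in this frame. A 4 mm lip along the lower edge keeps the panel from sliding.
- head_left: Slotted brass wing head of the +y fastener, 62 mm from the panel middle. Origin on the turning axis at the middle of the slot floor: x along the slot, z straight out of the panel. Slot closed-ended, 20 mm long, 4.6 mm wide in its lower 4 mm, flaring to 10 mm at its mouth, 9 mm up. Wing 34 (x) x 18 mm, underside 2 mm above the panel; slot floor 10 mm above the panel underside.
- head_right: Head of the -y fastener, 62 mm from the panel middle on the other side; same size, slot, origin and axes as head_left.
- cam_left (a joint): Angle of the +y fastener, rad: 0 locked stop (wing along the slope, across its window in the panel), 1.571 open stop (wing in line with its 40 x 26 mm window, so the panel lifts over it). Grows counter-clockwise seen from outside, facing the panel. Stays where it is left; 0.06 N m turns it; starts at 0.05 to 0.3.
- cam_right (a joint): As cam_left, for the fastener at the -y end: 0 locked, 1.571 open, grows counter-clockwise seen from outside.
- panel: Loose blue panel 110 (x, up the slope) x 180 (y) x 5 mm, 0.25 kg, a window for each fastener; origin at the middle of its underside, z out of its outer face. In its middle a black fin to hold it by: 50 (x) x 12 (y) mm, up to 35 mm above the underside. With both fasteners open it lifts off along its z, and clears the heads after 20 mm.
- panel_grip (a point): On the panel's fin, on the panel's z axis 29 mm above its underside (6 mm below the fin's top); axes as the panel's.
- driver: Loose screwdriver, 0.1 kg, standing tip down in the stand. Origin at the middle of the underside of its flange, z up towards the handle. Black flange 32 x 32 x 6 mm; above it a red handle 24 x 24 mm, sides along x and y, up to z = 84 mm. Below, a shank of 8 mm diameter and a flat blade 14 (x) x 3.2 (y) mm, 1.8 mm over its last 2 mm, tip at z = -67 mm; it has some 10 degrees of play in the slots.
- stand: Fixed wooden block 80 x 80 x 75 mm with an upright square hole 19 x 19 mm through it for the screwdriver's shank; origin at the middle of its underside.
- stand_top (a point): Centre of the hole's mouth, on the stand's top face (75 mm high); the screwdriver is home with its flange flat on this face, its origin here.
- mat: Fixed blue mat 160 (x) x 220 (y) x 4 mm lying on the desk; origin at the middle of its underside, on the desk.
- label_roll: Loose roll of white labels lying flat, 80 mm diameter, 50 mm tall, core 38 mm; origin at the middle of its underside. Leave it alone.
- jar: Loose clear jar with a blue lid, 70 mm diameter, 90 mm tall; origin at the middle of its underside. Leave it alone.
- stapler: Loose red and black stapler 34 (x) x 120 (y) x 32 mm; origin at the middle of its underside. Leave it alone.
Not all that is in view belongs to the job. What is meant by the panel is not green or grey, and is the smaller of those in its own colour.

How it is judged (in metres and radians):
On the way, in this order (a step that is already met when the one before it is completed fails the run):
1. one fastener is turned open (value of joint any of cam_left, cam_right above 1.35 rad), for 0.1 s.
2. both fasteners are turned open (value of joint each of cam_left, cam_right above 1.35 rad), for 0.1 s.
3. the screwdriver stands home in its stand, let go (all of step 2 and distance between driver and stand_top below 0.008 m and angle between driver's own z axis and vertical below 0.1 rad and contact force between the fingers and driver below 0.2 N), for 0.2 s.
4. the panel lies flat on the mat (horizontal distance between panel and mat below 0.04 m and angle between panel's own z axis and vertical below 0.08 rad and height (world z) of panel below 0.01 m and height (world z) of panel_grip above 0.025 m and contact force between panel and mat above 0.3 N), for 0.2 s.
At the end, for the whole second after the job is handed in: Both fasteners at 1.35 rad or more; screwdriver home (origin within 8 mm of the stand's hole mouth, leaning under 0.10 rad); panel fin up on the mat, within 40 mm of its middle, tilted under 0.08 rad, origin below 10 mm; both still and released (all of step 3 and all of step 4 and linear speed of each of panel, driver below 0.02 m/s); the robot touches nothing.
It fails at once if the label roll is pushed more than 25 mm or tipped (distance of label_roll from where it was at the start of the episode above 0.025 m or angle between label_roll's own z axis and vertical above 0.4 rad).
It fails at once if the jar is pushed more than 25 mm or tipped (distance of jar from where it was at the start of the episode above 0.025 m or angle between jar's own z axis and vertical above 0.4 rad).
It fails at once if the stapler is pushed more than 25 mm or tipped (distance of stapler from where it was at the start of the episode above 0.025 m or angle between stapler's own z axis and vertical above 0.4 rad).
It fails at once if a fastener is turned by the gripper instead of the screwdriver (contact force between any of the fingers, the arm and head_left above 1 N or contact force between any of the fingers, the arm and head_right above 1 N).
It also fails if it takes over 72 s, if anything falls off the work surface, if the arm or the gripper's body presses on something with over 40 N, if the wrist force passes 120 N, or if a joint passes its speed limit or range.

## Working session

There is one attempt and no reset: what is moved stays moved. The work goes in short steps, Python scripts to look and compute and a shell command to move; the robot and the scene stay as the last step left them, time stands still between calls to the robot, and variables do not carry over. Pictures are saved under pics/ and viewed, at most 10 in all, crops included, and the job is handed in when it is done.

```bash
mkdir -p pics
cat > h.py <<'E'
import numpy as np, cv2
from workcell import arm
def snap(n,f):
    s=arm.observe(); im=arm.snapshot(n); cv2.imwrite(f'pics/{f}.png',im[:,:,::-1]); return s,im
def cam(n,s=None):
    c=arm.camera_info(n); K=np.array(c['mtx'])
    if n=='wrist':
        T=np.eye(4);T[:3,:3]=s['tool_rot'];T[:3,3]=s['tool_pos'];T=T@np.array(c['tool_from_camera'])
    else: T=np.array(c['cam_to_world'])
    return K,T,np.array(c.get('dist',c.get('distortion',np.zeros(5)))).ravel()
def ray(n,uv,s=None):
    K,T,d=cam(n,s); p=cv2.undistortPoints(np.array([[uv]],float),K,d)[0,0]
    v=T[:3,:3]@np.array([p[0],-p[1],-1]); return T[:3,3],v
def onz(n,uv,z,s=None):
    o,v=ray(n,uv,s); return o+v*(z-o[2])/v[2]
def onplane(n,uv,p0,nn,s=None):
    o,v=ray(n,uv,s); return o+v*(np.dot(np.array(p0)-o,nn)/np.dot(v,nn))
def proj(n,P,s=None):
    K,T,d=cam(n,s); q=np.linalg.inv(T)@np.append(P,1); 
    return cv2.projectPoints(np.array([[q[0],-q[1],-q[2]]]),np.zeros(3),np.zeros(3),K,d)[0].ravel()
def tri(n1,uv1,n2,uv2,s1=None,s2=None):
    o1,v1=ray(n1,uv1,s1);o2,v2=ray(n2,uv2,s2)
    t=np.linalg.lstsq(np.c_[v1,-v2],o2-o1,rcond=None)[0]; a=o1+t[0]*v1;b=o2+t[1]*v2
    return (a+b)/2,np.linalg.norm(a-b)
E
python3 - <<'E'
from h import *
s,a=snap('top','top0'); s,b=snap('side','side0'); s,c=snap('wrist','wrist0')
print({k:np.round(v,3).tolist() for k,v in s.items()})
for n in('top','side','wrist'):
    i=arm.camera_info(n); print(n,i.keys(),*[np.round(v,3).tolist() if not isinstance(v,str) else v for v in i.values()])
E
```

```text
{'time_s': 0.1, 'joints': [64.532, 5.259, 70.575, -0.003, 104.265, -3.251], 'dq': [-0.019, -0.022, -0.163, 0.061, -0.009, 0.006], 'joint_efforts': [0.002, -44.785, -40.757, 0.07, 0.028, -0.0], 'tool_pos': [0.227, 0.555, 0.404], 'tool_rot': [[-0.926, 0.378, -0.001], [0.378, 0.926, -0.002], [0.0, -0.002, -1.0]], 'wrist_force': [0.339, 0.927, -0.785], 'ft_torque': [0.037, -0.016, -0.067], 'finger_force': 0.0, 'gripper_width': 0.088}
top dict_keys(['mtx', 'cam_to_world']) [[383.993, 0.0, 282.502], [0.0, 383.993, 206.385], [0.0, 0.0, 1.0]] [[-0.0, 0.996, -0.091, 0.383], [-1.0, -0.001, -0.005, 0.067], [-0.005, 0.091, 0.996, 1.081], [0.0, 0.0, 0.0, 1.0]]
side dict_keys(['mtx', 'cam_to_world']) [[507.469, 0.0, 280.549], [0.0, 507.469, 202.719], [0.0, 0.0, 1.0]] [[0.978, 0.156, -0.136, 0.275], [-0.207, 0.717, -0.666, -0.802], [-0.006, 0.68, 0.733, 1.061], [0.0, 0.0, 0.0, 1.0]]
wrist dict_keys(['mtx', 'tool_from_camera']) [[289.796, 0.0, 283.978], [0.0, 289.796, 209.902], [0.0, 0.0, 1.0]] [[-0.0, 0.97, 0.243, 0.066], [1.0, 0.0, 0.002, -0.001], [0.001, 0.243, -0.97, 0.019], [0.0, 0.0, 0.0, 1.0]]
```

View pics/top0.png

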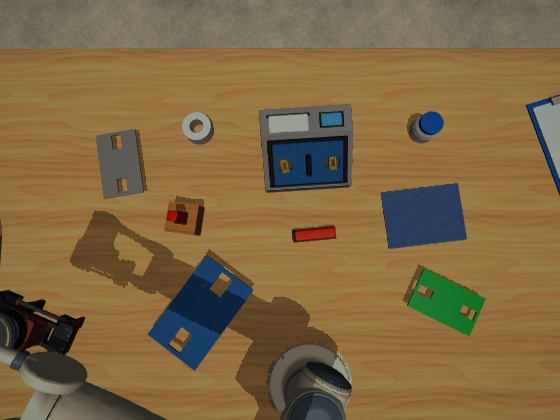

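View pics/side0.png

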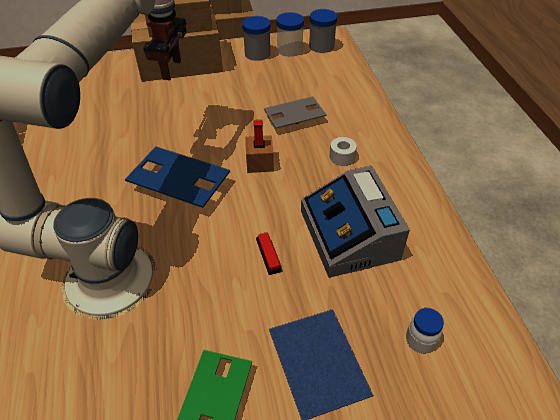

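The top view shows the stand at (185,217) with the red driver, the printer at (307,148) with brass heads at (286,166) and (333,163) and the fin at (309,165), the mat at (424,216), the stapler at (314,234), the roll at (197,127) and the jar at (428,125). The large blue panel at (200,310) is the decoy.

```bash
python3 - <<'E'
from h import *
ims={n:cv2.imread(f'pics/{n}0.png') for n in('top','side')}
def mask(n,lo,hi,box):
    h=cv2.cvtColor(ims[n],cv2.COLOR_BGR2HSV); m=cv2.inRange(h,lo,hi); k=np.zeros_like(m); x0,y0,x1,y1=box; k[y0:y1,x0:x1]=m[y0:y1,x0:x1]; return k
def big(m,k=1):
    c=sorted(cv2.findContours(m,0,2)[0],key=cv2.contourArea)[::-1][:k]
    return [(cv2.minAreaRect(x),cv2.contourArea(x)) for x in c]
# mat
m=mask('top',(95,60,30),(130,255,255),(370,170,480,260)); r=big(m)[0][0]; bx=cv2.boxPoints(r)
P=np.array([onz('top',p,.004) for p in bx]); print('mat',P.mean(0).round(4),[np.linalg.norm(P[i]-P[i-1]).round(3) for i in range(4)],P[:,:2].round(3).tolist())
# heads brass
H={}
for n,b in(('top',(265,140,352,190)),('side',(300,170,375,260))):
    m=mask(n,(15,90,60),(35,255,255),b); H[n]=[(np.round(x[0][0],1),np.round(x[0][1],1),round(x[0][2]),x[1]) for x in big(m,3)]; print(n,H[n])
# driver handle red
for n,b in(('top',(160,190,210,240)),('side',(235,110,285,165))):
    m=mask(n,(0,130,40),(8,255,255),b)|mask(n,(172,130,40),(180,255,255),b); print(n,'red',big(m,2))
E
python3 - <<'E'
import cv2
a=cv2.imread('pics/top0.png')[95:250,150:360]; b=cv2.imread('pics/side0.png')[110:280,230:420]
import numpy as np
A=cv2.resize(a,(630,465),interpolation=cv2.INTER_CUBIC)
cv2.imwrite('pics/c1.png',A)
E
```

```text
mat [ 0.4563 -0.3226  0.004 ] [np.float64(0.158), np.float64(0.224), np.float64(0.159), np.float64(0.221)] [[0.522, -0.204], [0.549, -0.427], [0.391, -0.439], [0.364, -0.22]]
top [(array([332.5, 162.5]), array([13.,  7.]), 90, 82.5), (array([284.1, 165.5]), array([13. ,  7.4]), 74, 79.0), (array([330., 187.]), array([ 4., 42.]), 90, 43.0)]
side [(array([323.5, 214.5]), array([89., 47.]), 90, 1099.5), (array([343.6, 229.6]), array([ 7.2, 14.1]), 56, 83.5), (array([326.3, 194.3]), array([ 6.4, 12.7]), 45, 68.5)]
top red [(((175.88461303710938, 216.076904296875), (17.84657096862793, 10.001923561096191), 11.309932708740234), 130.5)]
side red [(((258.0, 136.0), (18.0, 8.0), 90.0), 130.0), (((257.5, 122.5), (5.0, 7.0), 90.0), 35.0)]
```

View pics/c1.png

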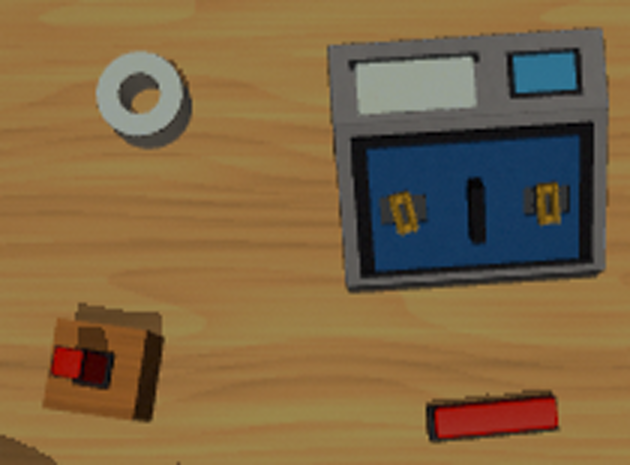

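Run:
```python
from h import *
c=lambda u,v:(150+u/3,95+v/3)
st=[onz('top',c(*p),.075) for p in((58,318),(147,330),(133,420),(44,407))]; st=np.array(st)
print('stand',st.mean(0),[np.linalg.norm(st[i]-st[i-1]).round(3) for i in range(4)], 'yaws',[np.degrees(np.arctan2(*(st[i]-st[j])[[1,0]])).round(1) for i,j in((0,1),(3,2),(0,3),(1,2))])
t=onz('top',c(69,361),.075+.084); print('handle top',t)
hl,e1=tri('top',(284.1,165.5),'side',(326.3,194.3)); hr,e2=tri('top',(332.5,162.5),'side',(343.6,229.6)); print('heads',hl,e1,hr,e2,np.linalg.norm(hl-hr))
d=hl-hr; print('yaw from heads',np.degrees(np.arctan2(-d[0],d[1])))
q=np.array([onz('top',c(*p),.125) for p in((330,45),(604,28))]); print('printer back',q,np.linalg.norm(q[0]-q[1]),np.degrees(np.arctan2(-(q[0]-q[1])[0],(q[0]-q[1])[1])))
# panel mid from heads ; printer origin
y=np.radians(3.5)
```

```text
stand [0.44512535 0.33663804 0.075     ] [np.float64(0.079), np.float64(0.079), np.float64(0.08), np.float64(0.079)] yaws [np.float64(82.3), np.float64(81.7), np.float64(-7.4), np.float64(-7.7)]
handle top [0.4460631  0.33556965 0.159     ]
heads [0.57614847 0.0681006  0.10719015] 0.003172603249266444 [ 0.58452388 -0.05636749  0.10756534] 0.0015632870224657354 0.12475012810016768
yaw from heads 3.8496098355759876
printer back [[ 0.71829256  0.12944157  0.125     ]
 [ 0.73267579 -0.10429314  0.125     ]] 0.23417684258965568 3.5213464772370195
```

```bash
cat >> h.py <<'E'
def go(P,yaw=None):
    """rows-units shift (current tool axes) to TCP P, and turn units to tool-y yaw (deg, mod 180)"""
    s=arm.observe(); R=np.array(s['tool_rot']); d=R.T@(np.array(P)-s['tool_pos'])/.06
    y=np.degrees(np.arctan2(R[1,1],R[0,1])); t=None
    if yaw is not None: t=-((yaw-y+90)%180-90)/8
    print('t',round(s['time_s'],2),'tcp',np.round(s['tool_pos'],4),'yaw',round(y,1),'q',np.round(s['joints'],0),'| shift',d.round(3),'turn',t)
E
python3 -m creep '[-0.593,-0.251,0,0,-0.593,-0.251,0,0,-0.593,-0.251,0,0,-0.593,-0.251,0,0,-0.593,-0.251,0,0,-0.593,-0.251,0,0,-0.593,-0.251,0,0,-0.593,-0.251,0,0]' 
python3 -m creep '[0,0,0,1,0,0,0,1,0,0,0,1,0,0,0,1,0,0,0,1,0,0,0,1,0,0,0,1,0,0,0,1]' 60
python3 - <<'E'
from h import *
s,im=snap('wrist','w1'); go([.4453,.3363,.283],-7.6)
print(proj('wrist',[.4453,.3363,.159],s),proj('wrist',[.4453,.3363,.075],s))
E
```

```text
time_s: 1.15
tool_pos: [0.4456, 0.3353, 0.4043]
tool_rot: [[-0.926, 0.378, -0.0], [0.378, 0.926, -0.0], [0.0, -0.0, -1.0]]
wrist_force: [0.5, 0.9, -1.0]
gripper_width: 0.0879
finger_force: 0.0
time_s: 2.15
tool_pos: [0.4448, 0.3363, 0.4042]
tool_rot: [[-0.061, 0.998, -0.001], [0.998, 0.061, -0.0], [-0.0, -0.001, -1.0]]
wrist_force: [-0.1, 0.8, 0.3]
gripper_width: 0.06
finger_force: 0.0
t 2.2 tcp [0.4449 0.3363 0.4042] yaw 3.2 q [ 34.  -1.  77.  -0. 104.  30.] | shift [1.00e-03 9.00e-03 2.02e+00] turn 1.3507491444698232
[285.98025598 218.99188565] [285.57510708 197.86145564]
```

View pics/w1.png

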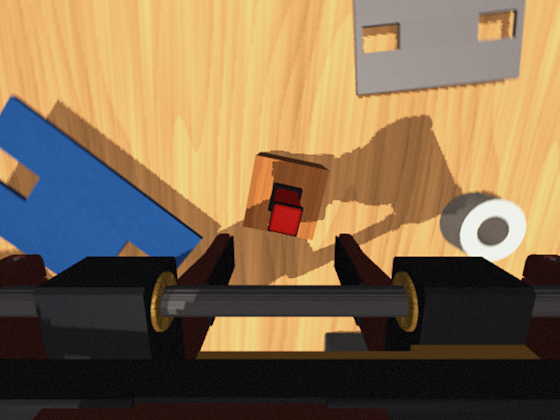

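The wrist view shows the red handle top centred at (286,219), exactly as predicted. I'll descend, grip and lift.

```bash
python3 -m creep '[0,0.01,0,0.7,0,0,0,0.65,0,0,0.4,0,0,0,0.4,0,0,0,0.4,0,0,0,0.4,0,0,0,0.42,0,0,0,0,0]' 60
python3 -m creep '[0,0,0,0,0,0,0,0,0,0,0,0,0,0,0,0,0,0,-0.2,0,0,0,-0.4,0,0,0,-0.5,0,0,0,-0.5,0]' 0
python3 -m creep '[0,0,-0.4,0,0,0,-0.2,0,0,0,0,0,0,0,0,0,0,0,0,0,0,0,0,0,0,0,0,0,0,0,0,0]'
python3 - <<'E'
from h import *
s,im=snap('side','s2'); go([.4453,.3363,.283],-7.6)
G=np.array(s['tool_pos'])-[0,0,.163]
uv=proj('side',G-[0,0,.08]); print(uv); u,v=uv.astype(int)
cr=im[max(0,v-90):v+70,u-70:u+90]; cv2.imwrite('pics/s2c.png',cv2.resize(cr[:,:,::-1],None,fx=3.6,fy=3.6,interpolation=cv2.INTER_CUBIC))
E
```

```text
time_s: 3.2
tool_pos: [0.4449, 0.336, 0.2807]
tool_rot: [[0.121, 0.993, -0.004], [0.993, -0.121, -0.003], [-0.003, -0.004, -1.0]]
wrist_force: [0.4, -0.4, 0.6]
gripper_width: 0.0602
finger_force: 0.0
time_s: 4.2
tool_pos: [0.4453, 0.3362, 0.381]
tool_rot: [[0.122, 0.993, 0.0], [0.993, -0.122, 0.0], [0.0, 0.0, -1.0]]
wrist_force: [1.5, -0.1, -1.2]
gripper_width: 0.024
finger_force: 29.8
time_s: 5.2
tool_pos: [0.4454, 0.3363, 0.4154]
tool_rot: [[0.122, 0.993, -0.0], [0.993, -0.122, -0.0], [-0.0, -0.0, -1.0]]
wrist_force: [-0.6, -0.5, -0.9]
gripper_width: 0.0242
finger_force: 29.8
t 5.25 tcp [0.4455 0.3363 0.4154] yaw -7.0 q [ 34.  -1.  76.  -0. 105.  41.] | shift [-1.000e-03 -2.000e-03  2.207e+00] turn 0.07258785623256259
[258.10387778 118.33511438]
```

View pics/s2c.png

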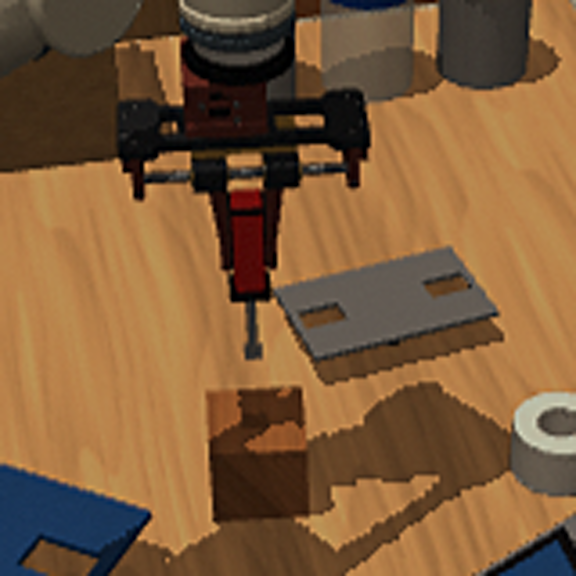

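Seen from the side, the blade is wide along world x, which is the line the fingers close on. That suits pushing the wings round with the blade while the driver stays upright. Next I'll work out the path.

```bash
cat >> h.py <<'E'
PHI=np.radians(3.65); OL=np.array([.577,.067,.105]); OR=np.array([.585,-.057,.105]); TIP=.2748
def rel(O,x,y,dz=-.006):
    c,s_=np.cos(PHI),np.sin(PHI); return np.array([O[0]+(c*x-s_*y)/1e3,O[1]+(s_*x+c*y)/1e3,O[2]+dz+TIP])
def path(wps,P=None,y=None):
    """wps: list of (TCP, yaw, nrows) -> rows in tool units"""
    s=arm.observe(); R=np.array(s['tool_rot']); P=np.array(s['tool_pos']) if P is None else np.array(P)
    y=np.degrees(np.arctan2(R[1,1],R[0,1])) if y is None else y
    print('t',s['time_s'],'tcp',P.round(4),'yaw',round(y,1),'q',np.round(s['joints'],0))
    for T,ya,n in wps:
        dy=((ya-y+180)%360-180)/n; d=(np.array(T)-P)/n
        for i in range(n):
            a=np.radians(y); Y=np.array([np.cos(a),np.sin(a)]); X=np.array([-Y[1],Y[0]])*-1 if False else np.array([-np.sin(a),np.cos(a)])
            print(f'{X@d[:2]/.06:.3f},{Y@d[:2]/.06:.3f},{-d[2]/.06:.3f},{-dy/8:.3f},',end=' '); y+=dy
        print(); P=np.array(T)
E
python3 - <<'E'
from h import *
p=rel(OL,-14,26); h=p.copy(); h[2]=.4154
path([(h,-85,10),(p,-83,4)])
E
```

```text
t 5.25 tcp [0.4455 0.3363 0.4154] yaw -7.0 q [ 34.  -1.  76.  -0. 105.  41.]
-0.380,0.242,0.000,0.975, -0.344,0.291,0.000,0.975, -0.302,0.335,0.000,0.975, -0.253,0.373,0.000,0.975, -0.200,0.404,0.000,0.975, -0.144,0.427,0.000,0.975, -0.084,0.443,0.000,0.975, -0.024,0.450,0.000,0.975, 0.038,0.449,0.000,0.975, 0.098,0.440,0.000,0.975, 
0.000,0.000,0.173,-0.062, 0.000,0.000,0.173,-0.062, 0.000,0.000,0.173,-0.062, 0.000,0.000,0.173,-0.062,
```

```bash
python3 -m creep '[-0.38,0.242,0,0.975,-0.344,0.291,0,0.975,-0.302,0.335,0,0.975,-0.253,0.373,0,0.975,-0.2,0.404,0,0.975,-0.144,0.427,0,0.975,-0.084,0.443,0,0.975,-0.024,0.45,0,0.975]' >/dev/null
python3 -m creep '[0.038,0.449,0,0.975,0.098,0.44,0,0.975,0,0,0,0,0,0,0,0,0,0,0,0,0,0,0,0,0,0,0,0,0,0,0,0]'
python3 - <<'E'
from h import *
s,im=snap('wrist','w3'); p=rel(OL,-14,26); path([(p,-83,4)])
for O in(OL,OR): print(proj('wrist',O,s))
E
```

```text
time_s: 7.25
tool_pos: [0.5614, 0.0922, 0.4155]
tool_rot: [[0.996, 0.087, 0.0], [0.087, -0.996, 0.0], [0.0, -0.0, -1.0]]
wrist_force: [0.1, 1.0, -1.2]
gripper_width: 0.0237
finger_force: 29.8
t 7.3 tcp [0.5614 0.0922 0.4154] yaw -85.0 q [  6.   1.  74.  -0. 105.  91.]
-0.000,0.000,0.173,-0.063, -0.000,0.000,0.173,-0.063, -0.000,0.000,0.173,-0.063, -0.000,0.000,0.173,-0.063, 
[308.47503974 189.37279701]
[429.825353   192.03986159]
```

View pics/w3.png

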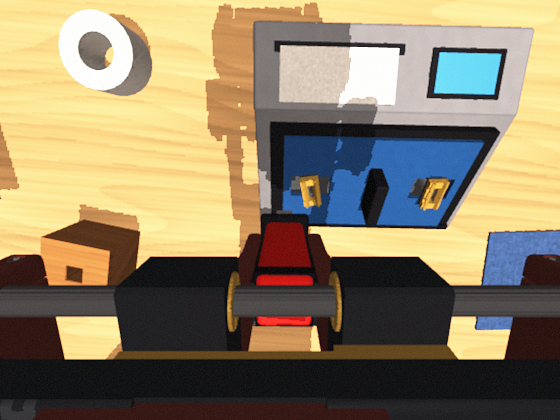

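The view shows the left slot centre at about (311,190) and the right at about (434,192), which puts both roughly 1.5 mm further to −y than predicted. I'll apply that correction and push the left wing.

```bash
sed -i 's/OL=np.array(\[.577,.067/OL=np.array([.577,.0655/; s/OR=np.array(\[.585,-.057/OR=np.array([.585,-.0588/' h.py
cat >> h.py <<'E'
def push(O,pre=None):
    b=np.degrees(PHI)-90; W=[]
    for x,y,t,n in((-14,26,5,4),(-14,16,5,4),(-18.6,10.7,20,2),(-21.3,3.9,40,2),(-21.6,-3.7,60,2),(-19.3,-11,90,2),(-16,-11.5,90,4),(-26,-11.5,90,2)):
        W.append((rel(O,x,y),b+t,n))
    path(W)
E
python3 - <<'E'
from h import *
push(OL)
E
```

```text
t 7.3 tcp [0.5614 0.0922 0.4154] yaw -85.0 q [  6.   1.  74.  -0. 105.  91.]
-0.001,0.007,0.173,-0.114, -0.001,0.007,0.173,-0.114, -0.001,0.007,0.173,-0.114, -0.001,0.007,0.173,-0.114, 
-0.004,0.042,-0.000,-0.000, -0.004,0.042,-0.000,-0.000, -0.004,0.042,-0.000,-0.000, -0.004,0.042,-0.000,-0.000, 
-0.042,0.041,-0.000,-0.938, -0.047,0.035,-0.000,-0.938, 
-0.041,0.046,-0.000,-1.250, -0.048,0.038,-0.000,-1.250, 
-0.043,0.047,-0.000,-1.250, -0.050,0.039,-0.000,-1.250, 
-0.043,0.047,-0.000,-1.875, -0.054,0.034,-0.000,-1.875, 
-0.002,0.014,-0.000,-0.000, -0.002,0.014,-0.000,-0.000, -0.002,0.014,-0.000,-0.000, -0.002,0.014,-0.000,-0.000, 
0.000,-0.083,-0.000,-0.000, 0.000,-0.083,-0.000,-0.000,
```

```bash
sed -i 's/(-18.6,10.7,20,2),(-21.3,3.9,40,2),(-21.6,-3.7,60,2),(-19.3,-11,90,2)/(-18.6,10.7,20,2),(-21.3,3.9,42,3),(-21.6,-3.7,64,3),(-19.3,-11,90,4)/' h.py
python3 -m creep '[0,0.007,0.173,-0.114,0,0.007,0.173,-0.114,0,0.007,0.173,-0.114,0,0.007,0.173,-0.114,-0.004,0.042,0,0,-0.004,0.042,0,0,-0.004,0.042,0,0,-0.004,0.042,0,0]'
python3 - <<'E'
from h import *
push(OL)
E
```

```text
time_s: 8.3
tool_pos: [0.5622, 0.08, 0.3744]
tool_rot: [[0.989, 0.15, 0.001], [0.15, -0.989, 0.0], [0.001, 0.0, -1.0]]
wrist_force: [0.4, 0.3, -1.3]
gripper_width: 0.0241
finger_force: 29.8
t 8.3 tcp [0.5622 0.08   0.3744] yaw -81.4 q [  5.   0.  79.  -0. 101.  86.]
0.003,-0.044,0.002,-0.001, 0.003,-0.044,0.002,-0.001, 0.003,-0.044,0.002,-0.001, 0.003,-0.044,0.002,-0.001, 
-0.004,0.042,-0.000,-0.000, -0.004,0.042,-0.000,-0.000, -0.004,0.042,-0.000,-0.000, -0.004,0.042,-0.000,-0.000, 
-0.042,0.041,-0.000,-0.938, -0.047,0.035,-0.000,-0.938, 
-0.027,0.030,-0.000,-0.917, -0.031,0.027,-0.000,-0.917, -0.034,0.023,-0.000,-0.917, 
-0.029,0.030,-0.000,-0.917, -0.033,0.026,-0.000,-0.917, -0.036,0.022,-0.000,-0.917, 
-0.023,0.022,-0.000,-0.812, -0.025,0.019,-0.000,-0.812, -0.027,0.016,-0.000,-0.812, -0.029,0.013,-0.000,-0.812, 
-0.002,0.014,-0.000,-0.000, -0.002,0.014,-0.000,-0.000, -0.002,0.014,-0.000,-0.000, -0.002,0.014,-0.000,-0.000, 
0.000,-0.083,-0.000,-0.000, 0.000,-0.083,-0.000,-0.000,
```

```bash
python3 -m creep '[-0.042,0.041,0,-0.938,-0.047,0.035,0,-0.938,-0.027,0.03,0,-0.917,-0.031,0.027,0,-0.917,-0.034,0.023,0,-0.917,-0.029,0.03,0,-0.917,-0.033,0.026,0,-0.917,-0.036,0.022,0,-0.917]' 
python3 -m creep '[-0.023,0.022,0,-0.812,-0.025,0.019,0,-0.812,-0.027,0.016,0,-0.812,-0.029,0.013,0,-0.812,-0.002,0.014,0,0,-0.002,0.014,0,0,-0.002,0.014,0,0,-0.002,0.014,0,0]'
python3 - <<'E'
from h import *
go(rel(OL,-16,-11.5),3.65)
s,im=snap('side','s4')
cv2.imwrite('pics/s4c.png',cv2.resize(im[150:290,270:430,::-1],None,fx=4,fy=4,interpolation=cv2.INTER_CUBIC))
E
```

```text
time_s: 9.3
tool_pos: [0.5555, 0.0609, 0.3743]
tool_rot: [[0.375, 0.927, -0.001], [0.927, -0.375, 0.003], [0.002, -0.002, -1.0]]
wrist_force: [-2.0, 4.4, 0.4]
gripper_width: 0.0236
finger_force: 30.0
time_s: 10.3
tool_pos: [0.5605, 0.0525, 0.3743]
tool_rot: [[-0.063, 0.998, -0.007], [0.998, 0.063, -0.001], [-0.0, -0.007, -1.0]]
wrist_force: [-11.0, -1.5, 5.3]
gripper_width: 0.0237
finger_force: 30.0
t 10.3 tcp [0.5605 0.0525 0.3743] yaw 3.6 q [  2.  -1.  80.  -0. 101.  -2.] | shift [0.006 0.021 0.008] turn -0.0026854499968251844
```

View pics/s4c.png

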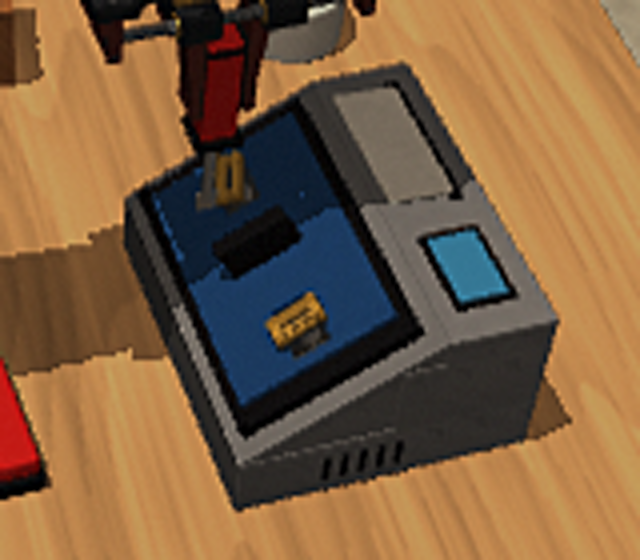

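The wing looks turned and the driver stalled against it at 11 N. I'll back off, move over to the right head, and check the left one from there.

```bash
python3 -m creep '[0,-0.1,0,0,0,-0.1,0,0,0,0,-0.35,0,0,0,-0.35,0,0,0,0,0,0,0,0,0,0,0,0,0,0,0,0,0]'
python3 - <<'E'
from h import *
p=rel(OR,-14,26); p[2]=.4155; path([(p,-80,11)])
E
```

```text
time_s: 11.35
tool_pos: [0.55, 0.052, 0.415]
tool_rot: [[-0.063, 0.998, -0.001], [0.998, 0.063, -0.0], [0.0, -0.001, -1.0]]
wrist_force: [-0.3, -0.6, -1.0]
gripper_width: 0.024
finger_force: 30.0
t 11.35 tcp [0.55  0.052 0.415] yaw 3.6 q [  2.  -2.  77.  -0. 105.  -2.]
-0.132,0.021,-0.001,0.950, -0.128,0.038,-0.001,0.950, -0.121,0.055,-0.001,0.950, -0.113,0.070,-0.001,0.950, -0.103,0.085,-0.001,0.950, -0.091,0.098,-0.001,0.950, -0.077,0.109,-0.001,0.950, -0.062,0.118,-0.001,0.950, -0.046,0.125,-0.001,0.950, -0.029,0.130,-0.001,0.950, -0.011,0.133,-0.001,0.950,
```

```bash
python3 -m creep '[-0.132,0.021,-0.05,0.95,-0.128,0.038,0,0.95,-0.121,0.055,0,0.95,-0.113,0.07,0,0.95,-0.103,0.085,0,0.95,-0.091,0.098,0,0.95,-0.077,0.109,0,0.95,-0.062,0.118,0,0.95]' >/dev/null
python3 -m creep '[-0.046,0.125,0,0.95,-0.029,0.13,0,0.95,-0.011,0.133,0,0.95,0,0,0,0,0,0,0,0,0,0,0,0,0,0,0,0,0,0,0,0]'
python3 - <<'E'
from h import *
push(OR)
s,im=snap('wrist','w5')
for O in(OL,OR): print(proj('wrist',O,s))
cv2.imwrite('pics/w5c.png',cv2.resize(im[90:250,150:400,::-1],None,fx=3,fy=3,interpolation=cv2.INTER_CUBIC))
E
```

```text
time_s: 13.35
tool_pos: [0.5694, -0.0337, 0.4189]
tool_rot: [[0.985, 0.175, 0.0], [0.175, -0.985, -0.0], [0.0, 0.0, -1.0]]
wrist_force: [0.1, -0.7, -0.4]
gripper_width: 0.0242
finger_force: 30.0
t 13.35 tcp [ 0.5694 -0.0337  0.4189] yaw -79.9 q [ -7.   1.  74.   0. 106.  73.]
-0.000,0.000,0.188,0.044, -0.000,0.000,0.188,0.044, -0.000,0.000,0.188,0.044, -0.000,0.000,0.188,0.044, 
-0.004,0.042,-0.000,-0.000, -0.004,0.042,-0.000,-0.000, -0.004,0.042,-0.000,-0.000, -0.004,0.042,-0.000,-0.000, 
-0.042,0.041,-0.000,-0.938, -0.047,0.035,-0.000,-0.938, 
-0.027,0.030,-0.000,-0.917, -0.031,0.027,-0.000,-0.917, -0.034,0.023,-0.000,-0.917, 
-0.029,0.030,-0.000,-0.917, -0.033,0.026,-0.000,-0.917, -0.036,0.022,-0.000,-0.917, 
-0.023,0.022,-0.000,-0.812, -0.025,0.019,-0.000,-0.812, -0.027,0.016,-0.000,-0.812, -0.029,0.013,-0.000,-0.812, 
-0.002,0.014,-0.000,-0.000, -0.002,0.014,-0.000,-0.000, -0.002,0.014,-0.000,-0.000, -0.002,0.014,-0.000,-0.000, 
0.000,-0.083,-0.000,-0.000, 0.000,-0.083,-0.000,-0.000, 
[188.29726293 177.67714485]
[309.15954617 190.96460332]
```

View pics/w5c.png

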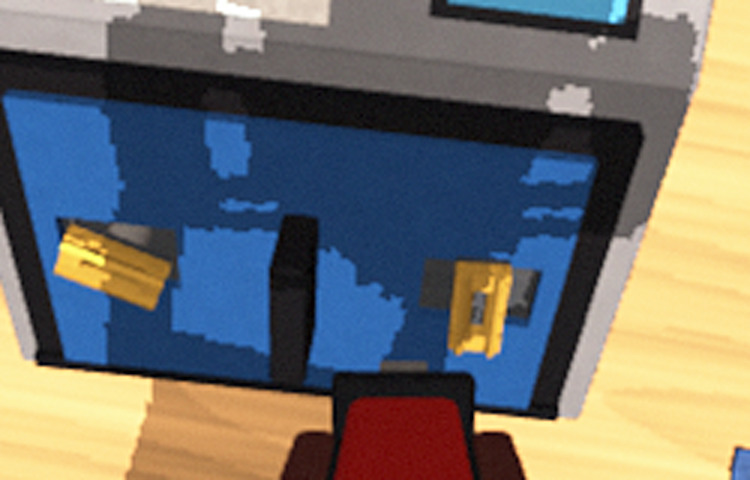

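The left wing, at about (115,265) in the crop, is roughly 12° short of being in line with its window. The right slot is centred at (480,307), as predicted. I'll measure the wing angles numerically.

```bash
cat >> h.py <<'E'
def wings(n,im,s=None):
    c,q=np.cos(PHI),np.sin(PHI); a=np.pi/6
    u=np.array([c*np.cos(a),q*np.cos(a),np.sin(a)]); y=np.array([-q,c,0]); nn=np.cross(u,y)
    m=cv2.inRange(cv2.cvtColor(im,cv2.COLOR_RGB2HSV),(15,110,50),(32,255,255))
    for nm,O in(('L',OL),('R',OR)):
        k=np.zeros_like(m); cv2.circle(k,tuple(int(v) for v in proj(n,O,s)),26 if n=='wrist' else 16,255,-1)
        pts=np.argwhere(m&k)[:,::-1]
        P=[onplane(n,p,O+.009*nn,nn,s)-O for p in pts.astype(float)]
        if len(P)<20: print(nm,'few',len(P)); continue
        Q=np.array([[p@u,p@y] for p in P],np.float32)*1000; r=cv2.minAreaRect(Q)
        b=cv2.boxPoints(r); e=max((b[1]-b[0],b[2]-b[1]),key=np.linalg.norm)
        ev=np.linalg.eigh(np.cov(Q.T))[1][:,1]
        print(nm,len(P),'ctr',np.round(Q.mean(0),1),'size',np.round(r[1],1),'angle',round(np.degrees(np.arctan2(e[1],e[0]))%180,1),'pca',round(np.degrees(np.arctan2(ev[1],ev[0]))%180,1))
E
python3 - <<'E'
from h import *
s=arm.observe(); im=cv2.imread('pics/w5.png')[:,:,::-1].copy(); wings('wrist',im,s)
im=cv2.imread('pics/top0.png')[:,:,::-1].copy(); wings('top',im)
E
```

```text
L 622 ctr [ 6.3 -2.1] size [34.2 23.4] angle 69.0 pca 69.9
R 506 ctr [6.6 1.1] size [40.4 18.8] angle 3.4 pca 4.3
L 86 ctr [4.7 2.6] size [35.  18.9] angle 11.7 pca 11.7
R 87 ctr [4.4 4.2] size [18. 35.] angle 179.6 pca 1.9
```

The angle check reads left ≈ 70° and right ≈ 4°. Both heads sit about 4 mm further up-slope than I assumed, which explains the short push. I'll correct x and push the right one.

```bash
sed -i 's/OL=np.array(\[.577,/OL=np.array([.5805,/; s/OR=np.array(\[.585,/OR=np.array([.5885,/; s/(-16,-11.5,90,4)/(-15.5,-12,90,4)/' h.py
python3 - <<'E'
from h import *
push(OR)
E
```

```text
t 13.4 tcp [ 0.5694 -0.0337  0.419 ] yaw -79.9 q [ -7.   1.  74.  -0. 106.  73.]
0.014,0.003,0.188,0.044, 0.014,0.002,0.188,0.044, 0.014,0.002,0.188,0.044, 0.014,0.002,0.188,0.044, 
-0.004,0.042,-0.000,-0.000, -0.004,0.042,-0.000,-0.000, -0.004,0.042,-0.000,-0.000, -0.004,0.042,-0.000,-0.000, 
-0.042,0.041,-0.000,-0.938, -0.047,0.035,-0.000,-0.938, 
-0.027,0.030,-0.000,-0.917, -0.031,0.027,-0.000,-0.917, -0.034,0.023,-0.000,-0.917, 
-0.029,0.030,-0.000,-0.917, -0.033,0.026,-0.000,-0.917, -0.036,0.022,-0.000,-0.917, 
-0.023,0.022,-0.000,-0.812, -0.025,0.019,-0.000,-0.812, -0.027,0.016,-0.000,-0.812, -0.029,0.013,-0.000,-0.812, 
-0.004,0.016,-0.000,-0.000, -0.004,0.016,-0.000,-0.000, -0.004,0.016,-0.000,-0.000, -0.004,0.016,-0.000,-0.000, 
0.004,-0.088,-0.000,-0.000, 0.004,-0.088,-0.000,-0.000,
```

```bash
python3 -m creep '[0.014,0.003,0.188,0.044,0.014,0.002,0.188,0.044,0.014,0.002,0.188,0.044,0.014,0.002,0.188,0.044,-0.004,0.042,0,0,-0.004,0.042,0,0,-0.004,0.042,0,0,-0.004,0.042,0,0]' | grep -E 'pos|force'
python3 -m creep '[-0.042,0.041,0,-0.938,-0.047,0.035,0,-0.938,-0.027,0.03,0,-0.917,-0.031,0.027,0,-0.917,-0.034,0.023,0,-0.917,-0.029,0.03,0,-0.917,-0.033,0.026,0,-0.917,-0.036,0.022,0,-0.917]' | grep -E 'pos|force'
python3 -m creep '[-0.023,0.022,0,-0.812,-0.025,0.019,0,-0.812,-0.027,0.016,0,-0.812,-0.029,0.013,0,-0.812,-0.004,0.016,0,0,-0.004,0.016,0,0,-0.004,0.016,0,0,-0.004,0.016,0,0]'
python3 - <<'E'
from h import *
go(rel(OR,-15.5,-12),3.65); s=arm.observe(); im=arm.snapshot('wrist'); wings('wrist',im,s); im=arm.snapshot('side'); wings('side',im)
im=arm.snapshot('top'); wings('top',im)
E
```

```text
tool_pos: [0.5734, -0.0434, 0.3744]
wrist_force: [-1.1, 5.8, 1.3]
finger_force: 30.0
tool_pos: [0.5666, -0.0633, 0.3738]
wrist_force: [-3.4, 4.1, 0.1]
finger_force: 30.0
time_s: 16.4
tool_pos: [0.5724, -0.0722, 0.3743]
tool_rot: [[-0.063, 0.998, -0.005], [0.998, 0.063, -0.001], [-0.0, -0.005, -1.0]]
wrist_force: [-8.2, 0.1, 4.1]
gripper_width: 0.0236
finger_force: 30.0
t 16.4 tcp [ 0.5724 -0.0722  0.3743] yaw 3.6 q [-11.   2.  77.  -0. 101. -14.] | shift [0.006 0.023 0.009] turn -0.005956139619755163
L 1118 ctr [ 0.7 -1.3] size [33.4 21.8] angle 68.2 pca 69.0
R 738 ctr [0.7 3. ] size [34.7 21.4] angle 89.3 pca 92.6
L 65 ctr [6.4 0.4] size [60.5 48. ] angle 69.0 pca 68.9
R 55 ctr [-1.  -5.8] size [17.4 37.2] angle 93.3 pca 93.2
L 94 ctr [1.1 2.6] size [34.7 20. ] angle 71.6 pca 72.4
R few 13
```

Right wing is at about 90°, and left at 70° still needs a last push.

```bash
python3 -m creep '[0,-0.11,0,0,0,-0.11,0,0,0,0,-0.4,0,0,0,-0.35,0,0.5,-0.04,0,0,0.5,-0.04,0,0,0.5,-0.04,0,0,0.5,-0.04,0,0]' | grep -E 'pos|force'
python3 - <<'E'
from h import *
path([(rel(OL,-30,-10,.04),3.65,2),(rel(OL,-30,-10),3.65,3),(rel(OL,-14.5,-12),3.65,6)])
E
```

```text
tool_pos: [0.5429, 0.0472, 0.4191]
wrist_force: [0.7, 0.2, -0.7]
finger_force: 30.0
t 17.55 tcp [0.5429 0.0472 0.4191] yaw 3.6 q [  1.  -3.  77.  -0. 106.  -2.]
0.049,0.072,-0.006,-0.002, 0.049,0.072,-0.006,-0.002, 
0.000,0.000,0.256,-0.000, 0.000,0.000,0.256,-0.000, 0.000,0.000,0.256,-0.000, 
-0.006,0.043,-0.000,-0.000, -0.006,0.043,-0.000,-0.000, -0.006,0.043,-0.000,-0.000, -0.006,0.043,-0.000,-0.000, -0.006,0.043,-0.000,-0.000, -0.006,0.043,-0.000,-0.000,
```

```bash
python3 -m creep '[0.049,0.072,0,0,0.049,0.072,0,0,0,0,0.256,0,0,0,0.256,0,0,0,0.256,0,-0.006,0.043,0,0,-0.006,0.043,0,0,-0.006,0.043,0,0]' | grep -E 'pos|force'
python3 -m creep '[-0.006,0.043,0,0,-0.006,0.043,0,0,-0.006,0.043,0,0,0,0,0,0,0,0,0,0,0,0,0,0,0,0,0,0,0,0,0,0]' | grep -E 'pos|force'
python3 - <<'E'
from h import *
s=arm.observe(); im=arm.snapshot('wrist'); wings('wrist',im,s)
im=arm.snapshot('top'); wings('top',im)
im=arm.snapshot('side'); wings('side',im)
E
```

```text
tool_pos: [0.5591, 0.0523, 0.373]
wrist_force: [-6.8, 0.1, -0.1]
finger_force: 30.0
tool_pos: [0.5656, 0.0511, 0.3729]
wrist_force: [-13.1, -3.8, 3.1]
finger_force: 30.0
L 762 ctr [0.6 2.3] size [34.4 20.7] angle 88.3 pca 89.1
R 284 ctr [ 0.8 -8.1] size [20.7 22.5] angle 91.2 pca 35.3
L few 4
R few 14
L 72 ctr [-6.1  7.7] size [27.7 68.4] angle 109.0 pca 108.7
R 93 ctr [-2.1 -0.2] size [18.7 39.3] angle 91.3 pca 91.3
```

```bash
python3 -m creep '[0,-0.12,0,0,0,-0.12,0,0,0,0,-0.4,0,0,0,-0.4,0,0,0,0,0,0,0,0,0,0,0,0,0,0,0,0,0]' | grep -E 'pos|force'
python3 - <<'E'
from h import *
path([([.4453,.3363,.421],-7,8)])
E
```

```text
tool_pos: [0.5528, 0.0508, 0.4196]
wrist_force: [0.2, 0.2, -1.4]
finger_force: 30.0
t 20.7 tcp [0.5528 0.0508 0.4196] yaw 3.6 q [  2.  -1.  76.   0. 106.  -2.]
0.608,-0.186,-0.003,0.166, 0.603,-0.200,-0.003,0.166, 0.599,-0.214,-0.003,0.166, 0.593,-0.228,-0.003,0.166, 0.588,-0.241,-0.003,0.166, 0.582,-0.255,-0.003,0.166, 0.576,-0.268,-0.003,0.166, 0.570,-0.282,-0.003,0.166,
```

```bash
python3 -m creep '[0.608,-0.186,0,0.166,0.603,-0.2,0,0.166,0.599,-0.214,0,0.166,0.593,-0.228,0,0.166,0.588,-0.241,0,0.166,0.582,-0.255,0,0.166,0.576,-0.268,0,0.166,0.57,-0.282,0,0.166]' | grep -E 'pos|force'
python3 -m creep '[0,0,0,0,0,0,0,0,0,0,0,0,0,0,0,0,0,0,0,0,0,0,0,0,0,0,0,0,0,0,0,0]' | grep -E 'pos|force'
python3 - <<'E'
from h import *
go([.4453,.3363,.2828],-7)
s,im=snap('side','s8'); wings('side',im)
t=np.array(s['tool_pos']);t[2]-=TIP
u,v=proj('side',t); u2,v2=proj('side',t+[0,0,.067]); print(u,v,u2,v2)
old=cv2.imread('pics/s2.png')[:,:,::-1]
a=cv2.resize(im[60:200,200:320,::-1],None,fx=3.2,fy=3.2,interpolation=cv2.INTER_CUBIC); b=cv2.resize(old[60:200,200:320,::-1],None,fx=3.2,fy=3.2,interpolation=cv2.INTER_CUBIC)
cv2.imwrite('pics/s8c.png',np.hstack([b,a]))
E
```

```text
tool_pos: [0.4447, 0.3374, 0.4202]
wrist_force: [0.9, -0.1, -1.9]
finger_force: 30.0
tool_pos: [0.4452, 0.3363, 0.4207]
wrist_force: [0.4, -0.4, -0.3]
finger_force: 30.0
t 22.7 tcp [0.4452 0.3363 0.4207] yaw -7.0 q [ 34.  -1.  75.  -0. 106.  41.] | shift [1.000e-03 1.000e-03 2.298e+00] turn 0.0021767008827993095
L 138 ctr [-3.3 18.5] size [51.2 66.3] angle 113.3 pca 92.7
R 89 ctr [-2.2  0.2] size [18.7 37.8] angle 91.3 pca 91.7
258.39940367336965 125.77069359165229 257.4678829702119 106.60538366553075
```

View pics/s8c.png

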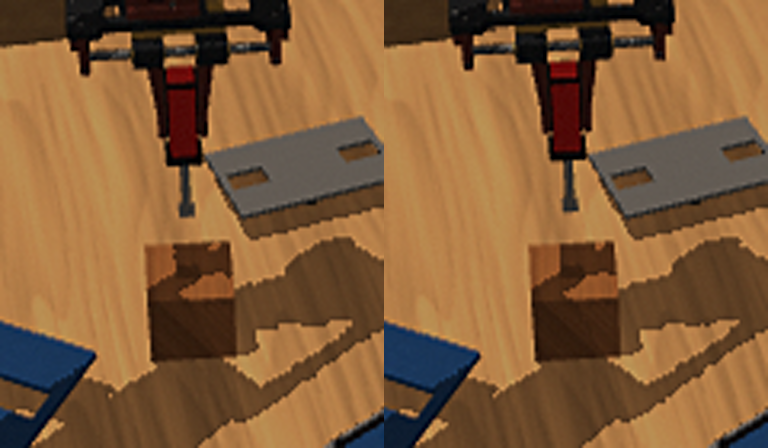

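The driver sits in the grip just as it did after the pick (tip at about (570,208)), so I'll lower it into the hole.

```bash
python3 -m creep '[0,0,0.4,0,0,0,0.4,0,0,0,0.4,0,0,0,0.35,0,0,0,0.3,0,0,0,0.25,0,0,0,0.1,0,0,0,0.08,0]'
python3 -m creep '[0,0,0.02,0,0,0,0,0,0,0,0,0,0,0,0,0,0,0,0,0,0,0,0,0,0,0,0,0,0,0,0,0]'
```

```text
time_s: 23.75
tool_pos: [0.4453, 0.3363, 0.2841]
tool_rot: [[0.122, 0.993, 0.001], [0.993, -0.122, 0.0], [0.0, 0.001, -1.0]]
wrist_force: [0.6, 0.5, -0.2]
gripper_width: 0.0241
finger_force: 30.0
time_s: 24.75
tool_pos: [0.4453, 0.3363, 0.284]
tool_rot: [[0.122, 0.993, 0.001], [0.993, -0.122, 0.001], [0.001, 0.001, -1.0]]
wrist_force: [-2.5, -1.6, 5.6]
gripper_width: 0.0238
finger_force: 30.0
```

```bash
python3 -m creep '[0,0,0,0,0,0,0,0,0,0,0,0,0,0,-0.1,0,0,0,-0.4,0,0,0,-0.4,0,0,0,-0.5,0,0,0,-0.5,0]' 50 | grep -E 'pos|force|width'
python3 - <<'E'
from h import *
im=arm.snapshot('side')
m=cv2.inRange(cv2.cvtColor(im,cv2.COLOR_RGB2HSV),(0,130,40),(8,255,255)); m[:, :235]=0; m[:,285:]=0; m[:100]=0;m[170:]=0
print('red now',cv2.boundingRect(m), 'sum',(m>0).sum())
o=cv2.imread('pics/side0.png'); m=cv2.inRange(cv2.cvtColor(o,cv2.COLOR_BGR2HSV),(0,130,40),(8,255,255)); m[:, :235]=0; m[:,285:]=0; m[:100]=0;m[170:]=0
print('red start',cv2.boundingRect(m),(m>0).sum())
g=[.575,.0024,.2874]; path([([.575,.0024,.40],-86.35,12),(g,-86.35,6)])
E
```

```text
tool_pos: [0.4452, 0.3362, 0.398]
wrist_force: [0.3, 0.8, 1.0]
gripper_width: 0.0499
finger_force: 0.0
red now (254, 100, 16, 46) sum 183
red start (254, 120, 9, 26) 191
t 25.8 tcp [0.4451 0.3362 0.403 ] yaw -7.0 q [ 34.  -2.  78.   0. 104.  41.]
-0.438,0.235,0.004,0.827, -0.408,0.284,0.004,0.827, -0.373,0.329,0.004,0.827, -0.332,0.370,0.004,0.827, -0.287,0.406,0.004,0.827, -0.239,0.436,0.004,0.827, -0.187,0.461,0.004,0.827, -0.133,0.479,0.004,0.827, -0.076,0.492,0.004,0.827, -0.019,0.497,0.004,0.827, 0.038,0.496,0.004,0.827, 0.095,0.488,0.004,0.827, 
0.000,0.000,0.313,0.000, 0.000,0.000,0.313,0.000, 0.000,0.000,0.313,0.000, 0.000,0.000,0.313,0.000, 0.000,0.000,0.313,0.000, 0.000,0.000,0.313,0.000,
```

```bash
python3 -m creep '[-0.438,0.235,0,0.827,-0.408,0.284,0,0.827,-0.373,0.329,0,0.827,-0.332,0.37,0,0.827,-0.287,0.406,0,0.827,-0.239,0.436,0,0.827,-0.187,0.461,0,0.827,-0.133,0.479,0,0.827]' 36| grep -E 'pos|force|width'
python3 -m creep '[-0.076,0.492,0,0.827,-0.019,0.497,0,0.827,0.038,0.496,0,0.827,0.095,0.488,0,0.827,0,0,0,0,0,0,0,0,0,0,0,0,0,0,0,0]' | grep -E 'pos|force|width'
python3 - <<'E'
from h import *
s,im=snap('wrist','w9'); wings('wrist',im,s)
go([.575,.0024,.2874],-86.35)
# fin: dark pixels near projected fin middle
g=np.array([.575,.0024,.1265]); u,v=proj('wrist',g,s).astype(int); print(u,v)
h=cv2.cvtColor(im,cv2.COLOR_RGB2HSV); m=cv2.inRange(h,(0,0,0),(180,255,45)); k=np.zeros_like(m); k[v-35:v+35,u-28:u+28]=m[v-35:v+35,u-28:u+28]
c=max(cv2.findContours(k,0,2)[0],key=cv2.contourArea); print(cv2.boundingRect(c),cv2.contourArea(c))
n=np.array([-.5,-.03,.866]); gp=np.array([.575,.0024,.1214])
for w in((-25,-6),(25,-6),(25,6),(-25,6)):
  uu=np.array([.864,.055,.5]);yy=np.array([-.0637,.998,0]); print(proj('wrist',gp+.006*n+(w[0]*uu+w[1]*yy)/1e3,s).round(0),end=' ')
cv2.imwrite('pics/w9c.png',cv2.resize(im[100:260,160:410,::-1],None,fx=3,fy=3,interpolation=cv2.INTER_CUBIC))
E
```

```text
tool_pos: [0.5319, 0.1128, 0.3963]
wrist_force: [0.5, 0.5, -0.1]
gripper_width: 0.0361
finger_force: 0.0
tool_pos: [0.5748, 0.0033, 0.3969]
wrist_force: [-0.8, -0.0, -0.5]
gripper_width: 0.0357
finger_force: 0.0
L 674 ctr [ 1.9 -0.8] size [21.5 36.1] angle 90.0 pca 93.8
R 665 ctr [1.9 1.3] size [21.5 36. ] angle 90.0 pca 86.7
t 27.85 tcp [0.5748 0.0032 0.3969] yaw -86.3 q [ -3.   1.  75.   0. 103.  83.] | shift [0.002 0.014 1.825] turn 0.006116951573623908
283 211
(255, 177, 56, 60) 702.0
[290. 233.] [290. 194.] [276. 194.] [277. 233.]
```

View pics/w9c.png

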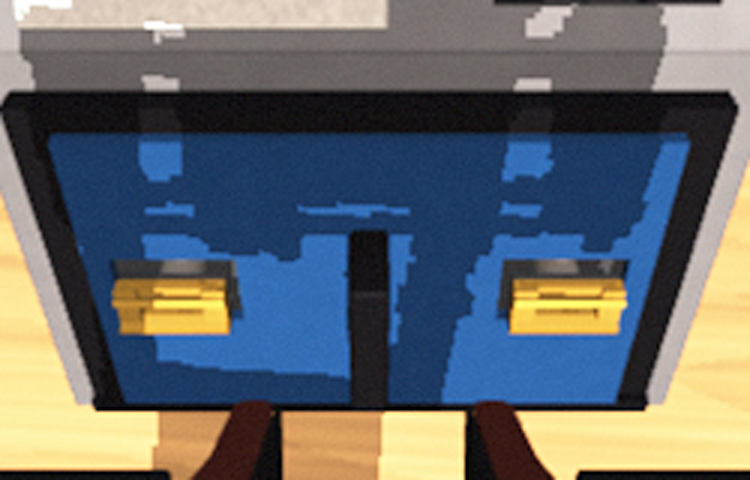

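Both wings line up with their windows and the fin is centred at (283,197) as predicted. I'll descend, grip, and lift along the normal.

```bash
python3 -m creep '[0,0.014,0.3,0,0,0,0.4,0,0,0,0.4,0,0,0,0.4,0,0,0,0.2,0,0,0,0.125,0,0,0,0,0,0,0,0,0]' 36| grep -E 'pos|force|width'
python3 -m creep '[0,0,0,0,0,0,0,0,0,0,0,0,0,0,0,0,0,0,0,0,-0.04,0,-0.07,0,-0.04,0,-0.07,0,-0.04,0,-0.07,0]' 0
python3 -m creep '[-0.06,0,-0.104,0,-0.08,0,-0.139,0,-0.08,0,-0.139,0,-0.08,0,-0.139,0,-0.08,0,-0.2,0,0,0,-0.4,0,0,0,-0.4,0,0,0,0,0]'
```

```text
tool_pos: [0.5752, 0.0017, 0.2883]
wrist_force: [0.4, 0.0, -0.2]
gripper_width: 0.0358
finger_force: 0.0
time_s: 29.85
tool_pos: [0.5675, 0.0011, 0.2997]
tool_rot: [[0.998, 0.063, -0.001], [0.063, -0.998, -0.0], [-0.001, 0.0, -1.0]]
wrist_force: [-0.0, 0.8, -1.7]
gripper_width: 0.0119
finger_force: 30.0
time_s: 30.85
tool_pos: [0.545, -0.0002, 0.394]
tool_rot: [[0.998, 0.063, 0.005], [0.063, -0.998, -0.0], [0.005, 0.001, -1.0]]
wrist_force: [-0.2, 0.3, -2.4]
gripper_width: 0.0119
finger_force: 30.0
```

Run:
```python
from h import *
path([([.4563,-.3226,.394],-83,8),([.4563,-.3226,.24],-83,6)])
```

```text
t 30.85 tcp [ 5.45e-01 -2.00e-04  3.94e-01] yaw -86.4 q [ -4.  -4.  80.  -0. 103.  83.]
-0.227,0.659,0.000,-0.053, -0.232,0.657,0.000,-0.053, -0.237,0.655,0.000,-0.053, -0.241,0.653,0.000,-0.053, -0.246,0.652,0.000,-0.053, -0.251,0.650,0.000,-0.053, -0.256,0.648,0.000,-0.053, -0.261,0.646,0.000,-0.053, 
0.000,0.000,0.428,0.000, 0.000,0.000,0.428,0.000, 0.000,0.000,0.428,0.000, 0.000,0.000,0.428,0.000, 0.000,0.000,0.428,0.000, 0.000,0.000,0.428,0.000,
```

```bash
python3 -m creep '[-0.227,0.659,0,-0.053,-0.232,0.657,0,-0.053,-0.237,0.655,0,-0.053,-0.241,0.653,0,-0.053,-0.246,0.652,0,-0.053,-0.251,0.65,0,-0.053,-0.256,0.648,0,-0.053,-0.261,0.646,0,-0.053]' | grep -E 'pos|force|width'
python3 -m creep '[0,0,0,0,0,0,0.4,0,0,0,0.45,0,0,0,0.45,0,0,0,0.45,0,0,0,0.45,0,0,0,0.36,0,0,0,0,0]' | grep -E 'pos|force|width'
python3 - <<'E'
from h import *
go([.4563,-.3226,.2],-83)
im=arm.snapshot('side'); cv2.imwrite('pics/s10.png',im[:,:,::-1])
E
python3 -m creep '[0,0,0.05,0,0,0,0.05,0,0,0,0.05,0,0,0,0.05,0,0,0,0.05,0,0,0,0.05,0,0,0,0,0,0,0,0,0]'
```

```text
tool_pos: [0.4557, -0.3238, 0.3897]
wrist_force: [1.2, -0.0, -1.6]
gripper_width: 0.0118
finger_force: 30.0
tool_pos: [0.456, -0.3212, 0.2346]
wrist_force: [0.2, 0.2, -2.1]
gripper_width: 0.0118
finger_force: 30.0
t 32.85 tcp [ 0.456  -0.3212  0.2346] yaw -82.9 q [-39.   1.  92.   0.  87.  44.] | shift [0.005 0.026 0.576] turn 0.007852055382199907
time_s: 33.9
tool_pos: [0.4571, -0.3224, 0.2217]
tool_rot: [[0.992, 0.122, 0.004], [0.123, -0.992, -0.001], [0.003, 0.001, -1.0]]
wrist_force: [0.9, 2.8, 6.4]
gripper_width: 0.0121
finger_force: 30.0
```

```bash
python3 -m creep '[0,0,0.045,0,0,0,0.045,0,0,0,0.045,0,0,0,0.045,0,0,0,0.045,0,0,0,0.045,0,0,0,0.045,0,0,0,0,0]' | grep -E 'pos|force|width'
python3 -m creep '[0,0,0.03,0,0,0,0.03,0,0,0,0,0,0,0,0,0,0,0,0,0,0,0,0,0,0,0,0,0,0,0,0,0]' | grep -E 'pos|force|width'
```

```text
tool_pos: [0.4584, -0.323, 0.2046]
wrist_force: [6.7, 0.4, 8.2]
gripper_width: 0.0121
finger_force: 30.0
tool_pos: [0.4581, -0.3231, 0.2006]
wrist_force: [6.3, -0.4, 8.2]
gripper_width: 0.0121
finger_force: 30.0
```

```bash
python3 -m creep '[0,0,0.02,0,0,0,0.02,0,0,0,0.02,0,0,0,0,0,0,0,0,0,0,0,0,0,0,0,0,0,0,0,0,0]' | grep -E 'pos|force|width'
python3 -m creep '[0,0,0,0,0,0,0,0,0,0,0,0,0,0,0,0,0,0,-0.2,0,0,0,-0.4,0,0,0,-0.5,0,0,0,-0.5,0]' 40| grep -E 'pos|force|width'
python3 -m creep '[0,0,-0.5,0,0,0,-0.3,0,0,0,0,0,0,0,0,0,0,0,0,0,0,0,0,0,0,0,0,0,0,0,0,0]' | grep -E 'pos|force|width'
python3 - <<'E'
from h import *
s,im=snap('wrist','w11'); im2=arm.snapshot('side')
cv2.imwrite('pics/f.png',np.hstack([cv2.resize(im[:,:,::-1],(400,300)),im2[120:420,160:560,::-1]]))
wings('side',im2)
E
```

```text
tool_pos: [0.4579, -0.3231, 0.1967]
wrist_force: [5.4, 0.5, 7.8]
gripper_width: 0.0119
finger_force: 30.0
tool_pos: [0.4563, -0.3226, 0.2912]
wrist_force: [0.9, -0.4, 0.3]
gripper_width: 0.0399
finger_force: 0.0
tool_pos: [0.4563, -0.3226, 0.3372]
wrist_force: [-0.0, -0.4, 0.1]
gripper_width: 0.0404
finger_force: 0.0
L few 0
R few 0
```

View pics/f.png

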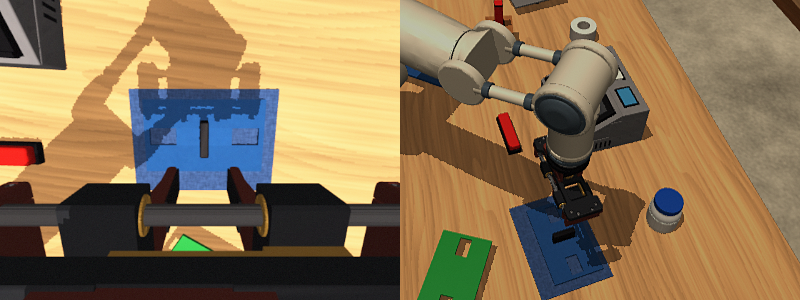

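The panel lies flat on the mat, fin up, centred at about (205,137) in the left half. The gripper is well clear.

```bash
python3 -c "
from workcell import arm
print(arm.close_job())"
```

```text
the job is handed in; nothing more can be done
None
```

The job is handed in; no verdict came back. My last pictures showed both fasteners open, the screwdriver back in its stand, and the panel flat, fin up, on the middle of the mat. I turned the fasteners by pushing their wings with the screwdriver blade, not by turning it in the slots.

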